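Lock the swing arm of an inclined tube mixer with its headed pin

TASK

Push the tube mixer's swing arm by its handle post up into the fork against its stop, then take the long headed pin from the pin block and push it through the fork and the arm's slot until its head sits fully home on the fork, so that the arm is locked; the fork is clamped anywhere along its short rail, so feel for the hole. Press firmly but do not ram the pin, leave the short pin where it is, and do not push or knock over the other things on the bench.

Things in the scene. Friction and masses are not known exactly. Their poses are not given: they have to be found in the camera images.
- fork_plane (a point): Point about 0.16 m high over the middle of the fork's short rail, in the plane of the upper face of the fork's upper cheek. The fork is clamped at an unknown place: its hole axis crosses this point's y axis at y between -14 and +14 mm, to be found by touch or sight. z = direction of the hole axis, up and 0.55 rad from vertical, leaning to the robot's side; x uphill, away from it; y left.
- swingarm (a joint): Angle of the steel swing arm about its pivot (axis along z of fork_plane, at its x 0, y +140 mm). 0 = the lug's slot is in line with the fork holes; positive = swung out downhill. Stops at -0.012 (1.7 mm past the line). Friction holds it; 3-6 N moves it. A capped tube stands on it 57 mm from the pivot. The slot is 18 mm wide, 46 mm long along the arm, centred 140 mm from the pivot.
- handle_top (a point): Centre of the top of the black handle post (20 mm cylinder, 55 mm long) on the free end of the swing arm, 225 mm from the pivot, 85 mm beyond the middle of the lug's slot. z along the post, parallel to the fork axis. With the arm in line it is at x 0, y -85, z +40 mm in the axes of fork_plane.
- long_pin_center (a point): Half-way point of the long steel pin, on its axis, 50 mm from either end; z towards the head. 100 mm in all: shank 16 mm thick, 84 mm long, last 12 mm tapered to 10 mm; round flat head 30 mm wide, 16 mm thick; about 0.2 kg. Stands in the pin block, head up, tip 40 mm deep, head underside 44 mm above the block. Seated, this point is 34 mm below the plane z 0 of fork_plane.
- short_pin_center (a point): Half-way point of the other, shorter steel pin (72 mm in all, same head and thickness) in the other hole of the block, head underside 16 mm above the block: not to be used.
- pin_block: White fixed block, 190 x 75 x 50 mm (x, y, z), origin at the centre of its underside, with two pin holes 40 mm deep on its x axis at +45 and -45 mm. Which pin stands in which hole varies.
- jar0: Amber reagent jar, 40 mm wide, 62 mm tall, bystander; origin at the centre of its underside.
- jar1: Another such jar.
- jar2: Another such jar.
- bottle: White plastic bottle, 76 mm wide, 115 mm tall, bystander; origin at the centre of its underside.
- cup: White sample cup, 70 mm wide, 60 mm tall, bystander; origin at the centre of its underside.
- cap: Blue screw cap, 34 mm wide, 14 mm tall, bystander; origin at the centre of its underside.
- cuvette_box: White closed box 120 x 80 x 35 mm, bystander; origin at the centre of its underside.
- mixer: Inclined tube mixer, origin on the table below the fork. Base plate x -80..120, y -65..225, z 0..14 mm; pivot pedestal at y +140. Fork: two cheeks 60 x 80 (along y) x 12 mm with a 22 mm gap, joined at +x, open downhill. Below the upper face: upper cheek 0-12 mm, lug 15-31, lower cheek 34-46, then free space. Fork holes 17.5 mm. A spring ball in the lower one grips the pin: 3-20 N to push through.
There are look-alikes about, which are no part of the job. What is shaped like the part that bears long_pin_center but blue or red is not meant.

How it is judged:
On the way, in this order (a step that is already met when the one before it is completed fails the run):
1. the swing arm is swung up into the fork (within 0.03 rad of in line) (value of joint swingarm below 0.03 rad), for 0.2 s.
2. the long pin has entered the upper cheek's hole in line with it (z of long_pin_center in the frame of fork_plane below 0.042 m and x of long_pin_center in the frame of fork_plane between -0.006 and 0.006 m and y of long_pin_center in the frame of fork_plane between -0.02 and 0.02 m), for 0.1 s.
At the end, for the whole second after the job is handed in: The long pin stands in the fork with its head home on the upper cheek (its centre 34 mm, within 3 mm, below the upper face of the fork, where only the hole lets it; within 0.06 rad of the hole's direction), passing through the arm's lug, the arm within 0.018 rad of in line, and at rest (x of long_pin_center in the frame of fork_plane between -0.003 and 0.003 m and y of long_pin_center in the frame of fork_plane between -0.017 and 0.017 m and z of long_pin_center in the frame of fork_plane between -0.037 and -0.031 m and angle between the z axis of long_pin_center and the z axis of fork_plane, either way round below 0.06 rad and value of joint swingarm between -0.018 and 0.018 rad and velocity of joint swingarm below 0.05 rad/s); the robot touches nothing.
It fails at once if the pin is rammed against the mixer (more than 150 N) (contact force between long_pin and mixer above 150 N).
It fails at once if the short pin is moved more than 20 mm (distance of short_pin_center from where it was at the start of the episode above 0.02 m).
It fails at once if another thing on the bench is pushed more than 25 mm or knocked over (distance of any of jar0, jar1, jar2, bottle, cup, cap, cuvette_box from where it was at the start of the episode above 0.025 m or angle between any of jar0, jar1, jar2, bottle, cup, cap, cuvette_box's own z axis and vertical above 0.5 rad).
It also fails if it takes over 72 s, if anything falls off the work surface, if the arm or the gripper's body presses on something with over 40 N, if the wrist force passes 120 N, or if a joint passes its speed limit or range.

ROBOT

A 6-joint arm with a two-finger parallel gripper is mounted at the origin on the work surface. World frame = base frame: x ahead of the robot, y to its left, z up, the work surface at z = 0. Lengths are in m, angles in rad, forces in N, time in s.
With the tool pointing down it reaches from about 0.35 to 0.85 m from the base axis. Payload 8.1 kg.
Tool frame: the origin (TCP) lies at the very end of the fingers, on their centre line; the grasp point (between the pads) lies 19 mm behind it; x points along the fingers, y is the direction in which the jaws open and shut, and the axes are right-handed (so a half turn about x gives the same grasp; the last joint's range is limited). The gripper opens to 93 mm and grips with 3 to 60 N. Pads are 15 mm wide; open, the fingers measure 128 mm over their backs; the gripper's body (75 mm by 188 mm) begins 65 mm behind the grasp point.
Start: joints at [1.056, 0.13, 1.488, -0, 1.523, -0.085], TCP at [0.25, 0.545, 0.219] pointing down, gripper open.
Joint ranges: [-2.96, 2.96], [-0.89, 2.26], [0.02, 2.5], [-1.34, 4.48], [0, 2.73], [-2.66, 2.66]. Speed limits (rad/s): [2.39, 2.39, 2.79, 3.14, 3.14, 3.14].

INTERFACE

Orientations are given as a rotation vector (axis times angle).
In Python, from plant import * gives the robot as it stands. The module is installed in compiled form; this text tells all that it offers.
- The arm moves only by the tool apply_moves, never from a script. Its argument "series" is a list of rows, each an object with "jaw": the gripper's target within -1 to 1 (shut at 1, half-way at 0, fully open at -1); "linear": the shift along the tool's x, y, z normalised to -1 to 1, where 1 is 0.6 m, a list of three; "roll": the turn about the tool's x normalised to -1 to 1, where 1 is 30 degrees. A call has 1 to 20 rows; each row is the pose to reach, as a shift and turn from the pose measured when the call began, along the tool's axes at that moment; what a row does not reach only later rows make up. A row lasts 1/8 s, in which the tool goes at most 62.5 mm and 10.7 degrees, less where a joint would pass 70% of its speed; a pose out of reach is approached as far as the arm can. A call with a number of a shift or a turn outside -1 to 1 is refused whole. A call with a gripper value outside its range is refused whole. The fingers move at their own pace and stop on an object; "force" is the grip in N (left out, the last holds). Time passes only in rows, so rows that repeat a pose let the fingers close. It gives the time, the measured TCP pose, the force and the opening at its end, in the units of the state.
- read_state(): the state, without advancing time (a new reading comes with each control period).
- read_camera(name): name is "scene" or "top"; returns a dict with "pixels" (400x640x3 uint8, blue, green, red), "intrinsics" (3x3 intrinsics, pixels), "D" ([k1, k2, p1, p2, k3] as OpenCV has them; the pictures are not rectified), "rvec" (rotation vector, rad) and "tvec" (3), from world to camera coordinates, as OpenCV has them. Camera axes: x right, y down, z forward; pixel columns grow to the right and rows downward; lengths in m; the calibration is good to about 2 mm. A picture is of the moment at which its call begins. There is no depth.
- close_job(): hands the job in, once; it reports no verdict.
The state is a dict: "t": time; "q": joint angles; "dq": joint speeds; "joint_torque": joint torques, N m; "tool_pos": TCP position; "orientation": TCP orientation; "force": force on the tool from outside, world axes, zero at the start; "wrist_torque": the same for the moment, N m; "opening": finger opening in m.
Only numpy, scipy, OpenCV 4.12 (cv2) and the standard library are available. Lean on these libraries where they do the work, as an engineer would, in place of code of your own. Each camera call takes 0.05 s, during which the arm holds its last target. There are 200 camera calls.

## Working session

There is one attempt and no reset: what is moved stays moved. The work goes in short steps, Python scripts to look and compute and a tool call to move; the robot and the scene stay as the last step left them, time stands still between calls to the robot, and variables do not carry over. Pictures are saved under pics/ and viewed, about 8 in all and at most 12, crops included, and the job is handed in when it is done.

Besides the shell and the picture viewer there is one more tool, called after ">>>" as a command line: name --argument value ..., lists and objects as JSON in quotes. apply_moves: Moves the arm, as the interface text tells. Its arguments: {"type":"object","properties":{"series":{"type":"array"},"force":{"type":"number"}},"required":["series"]}

```bash
mkdir -p pics; python3 - <<'E'
from plant import *
import cv2,numpy as np
print(read_state())
for n in("scene","top"):
    c=read_camera(n); cv2.imwrite(f"pics/{n}0.png",c["pixels"])
    print(n,c["intrinsics"],c["D"],c["rvec"],c["tvec"])
    R=cv2.Rodrigues(np.array(c["rvec"]))[0]; print(-R.T@np.array(c["tvec"]).ravel())
E
```

```text
{'t': 0.0, 'q': array([ 1.05559297e+00,  1.31185625e-01,  1.48923959e+00,  3.67995864e-05,
        1.52299320e+00, -8.53957426e-02]), 'dq': array([-0.00064982, -0.00058686,  0.00021385, -0.00112723,  0.00140598,
        0.00249771]), 'joint_torque': array([ 1.66238187e-03, -5.59831095e+01, -4.91764033e+01,  7.69197685e-02,
        3.47230921e-02, -2.93553649e-04]), 'tool_pos': array([0.24970888, 0.54496091, 0.21759463]), 'orientation': array([ 0.33575735,  1.54495928, -0.3384973 ]), 'force': array([ 0.15457592, -0.07843515, -0.17530093]), 'wrist_torque': array([-0.01763336, -0.04734392,  0.0267618 ]), 'opening': 0.09289607280662686}
scene [[405.42692086   0.         313.67455903]
 [  0.         405.42692086 196.90283473]
 [  0.           0.           1.        ]] [-0.03890805  0.          0.          0.          0.        ] [ 0.70447449  2.76707072 -0.91367938] [ 0.53473477 -0.05832416  1.32589565]
[0.85720431 0.48454896 1.03814996]
top [[380.67272832   0.         313.67820652]
 [  0.         380.67272832 200.10709401]
 [  0.           0.           1.        ]] [0.02649086 0.         0.         0.         0.        ] [ 2.05524596 -2.17005942  0.22613818] [-0.07952368  0.56882744  1.11041446]
[ 0.32152971 -0.09843468  1.20409228]
```

View pics/scene0.png

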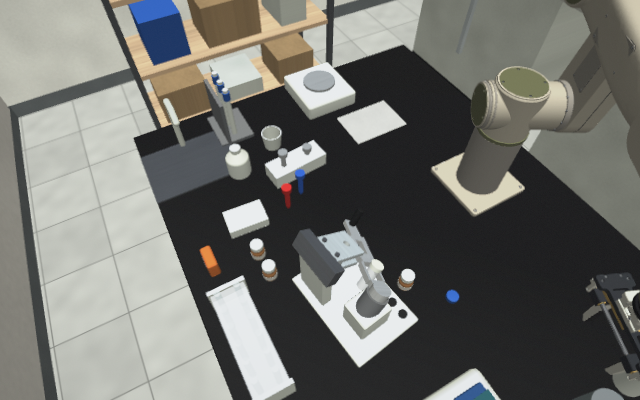

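View pics/top0.png

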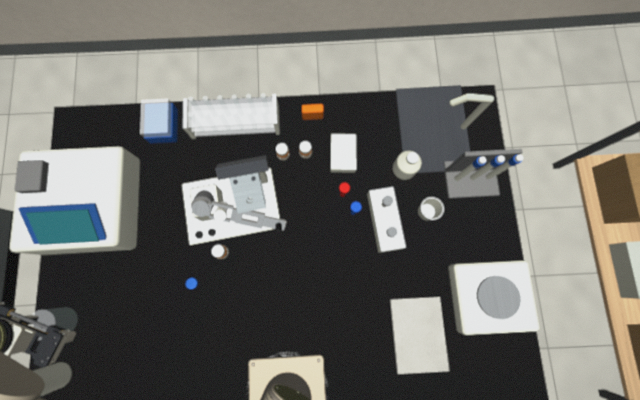

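```bash
cat > h.py <<'E'
from plant import *
import cv2,numpy as np
def cam(n):
    c=read_camera(n); c["R"]=cv2.Rodrigues(np.array(c["rvec"],float))[0]; c["t"]=np.array(c["tvec"],float).ravel()
    c["K"]=np.array(c["intrinsics"]);c["D"]=np.array(c["D"],float);c["C"]=-c["R"].T@c["t"]; return c
def ray(c,uv):
    p=cv2.undistortPoints(np.array([[uv]],float),c["K"],c["D"])[0,0]
    d=c["R"].T@np.array([p[0],p[1],1]); return c["C"],d/np.linalg.norm(d)
def onz(c,uv,z):
    o,d=ray(c,uv); return o+d*(z-o[2])/d[2]
def tri(c1,u1,c2,u2):
    (a,d),(b,e)=ray(c1,u1),ray(c2,u2)
    s=np.linalg.lstsq(np.c_[d,-e],b-a,rcond=None)[0]; p,q=a+d*s[0],b+e*s[1]
    return (p+q)/2,np.linalg.norm(p-q)
def proj(c,P):
    return cv2.projectPoints(np.array(P,float).reshape(-1,1,3),np.array(c["rvec"],float),c["t"],c["K"],c["D"])[0][:,0]
E
python3 - <<'E'
import cv2,numpy as np
a=cv2.imread("pics/scene0.png");b=cv2.imread("pics/top0.png")
A=cv2.resize(a[195:370,230:430],None,fx=4,fy=4,interpolation=cv2.INTER_CUBIC)[:600]
B=cv2.resize(b[150:260,170:330],None,fx=5,fy=5,interpolation=cv2.INTER_CUBIC)
cv2.imwrite("pics/c1.png",A[:600,:800]);cv2.imwrite("pics/c2.png",B)
C=np.hstack([cv2.resize(a[130:220,250:350],(400,360),interpolation=cv2.INTER_CUBIC),cv2.resize(b[170:260,330:430],(400,360),interpolation=cv2.INTER_CUBIC)])
cv2.imwrite("pics/c3.png",C)
E
```

```text
(no output)
```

View pics/c1.png

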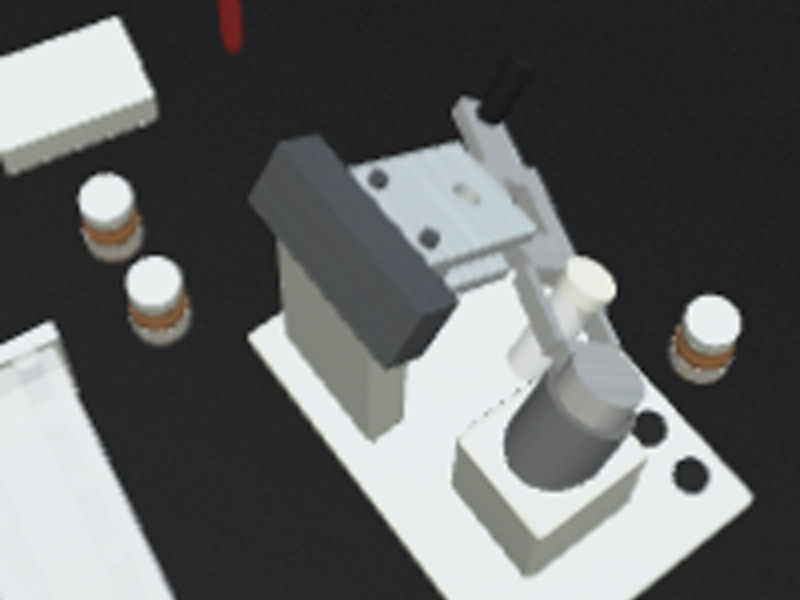

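View pics/c2.png

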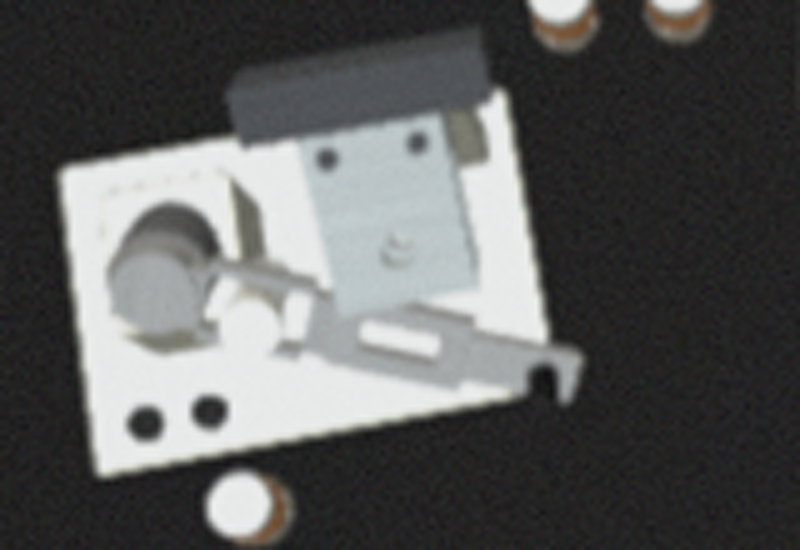

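View pics/c3.png

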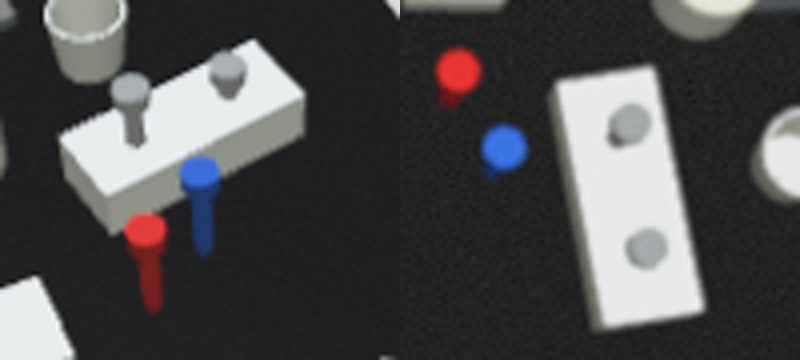

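```bash
python3 - <<'E'
from h import *
s,t=cam("scene"),cam("top")
S=lambda u,v:(230+u/4,195+v/4)
T=lambda u,v:(170+u/5,150+v/5)
# the crop pixel-centre shift of resize is ~0.4px
o=lambda p:(p[0]-.4,p[1]-.4)
for n,a,b in [("cheekA y+",S(537,237),T(340,313)),("cheekB y-",S(460,142),T(478,285)),("hole",S(467,193),T(398,250)),
 ("boltL",S(429,238),T(327,159)),("boltR",S(378,179),T(417,143)),("postbase",S(490,112),T(543,368)),
 ("jarmixer top",S(713,318),T(238,507))]:
    print(n,tri(s,o(a),t,o(b)))
for n,a in [("TL",T(60,170)),("TR",T(505,90)),("BL",T(97,478)),("Rmid",T(546,325)),("Bmid",T(520,400))]:
    print(n,onz(t,o(a),.014)[:2])
S3=lambda u,v:(250+u/4-.4,130+v/4-.4);T3=lambda u,v:(330+(u-400)/4-.4,170+v/4-.4)
for n,a,b in [("long",S3(131,88),T3(631,122)),("short",S3(228,67),T3(648,247)),("red",S3(146,230),T3(459,71)),("blue",S3(200,174),T3(505,148)),
 ("blkTL",S3(60,137),T3(555,84)),("blkTR",S3(110,194),T3(555,84))]:
    print(n,tri(s,a,t,b))
for n,a in [("TL",(555,84)),("TR",(655,67)),("BR",(705,312)),("BL",(601,328))]: print(n,onz(t,T3(*a),.05)[:2])
for n,a in [("L",(60,137)),("near",(110,194)),("R",(305,94)),("far",(255,40))]: print(n,onz(s,S3(*a),.05)[:2])
# post tip in scene
print("posttop scene",ray(s,o(S(521,62))))
# auto centroids of bench objects, white/other: jars
E
```

```text
cheekA y+ (array([0.52364202, 0.10980661, 0.1340697 ]), np.float64(0.0023577924546063947))
cheekB y- (array([0.53345794, 0.03025337, 0.14231773]), np.float64(0.003629471782656622))
hole (array([0.55357925, 0.07229308, 0.15700898]), np.float64(0.0020896382652360384))
boltL (array([0.59993952, 0.10407591, 0.19099548]), np.float64(0.0003064355312222325))
boltR (array([0.6065187 , 0.05458891, 0.19066224]), np.float64(0.00016757462477118035))
postbase (array([ 0.48938127, -0.00097996,  0.10294004]), np.float64(0.005210216463689679))
jarmixer top (array([0.42480817, 0.18587051, 0.05715097]), np.float64(0.0006462133248938837))
TL [0.65060796 0.3104391 ]
TR [0.68886862 0.02330698]
BL [0.45131045 0.28403173]
Rmid [0.53243277 0.00216165]
Bmid [0.48554433 0.02014605]
long (array([ 0.54171708, -0.32616904,  0.10636303]), np.float64(0.0006558038905821108))
short (array([ 0.45231753, -0.33595941,  0.07546282]), np.float64(0.0013397705545105758))
red (array([ 0.5898313 , -0.20352614,  0.09441075]), np.float64(0.001283470293300245))
blue (array([ 0.52970742, -0.23367178,  0.09220526]), np.float64(0.0013175152920915619))
blkTL (array([ 0.59386443, -0.28743888,  0.10658243]), np.float64(0.04788776072957902))
blkTR (array([ 0.58621279, -0.28164543,  0.04996366]), np.float64(0.0010621764775454996))
TL [ 0.58663302 -0.28198644]
TR [ 0.59595233 -0.36085137]
BR [ 0.40453569 -0.37973938]
BL [ 0.39674066 -0.30058714]
L [ 0.59595051 -0.35437265]
near [ 0.58586605 -0.28118273]
R [ 0.3998792  -0.29952644]
far [ 0.40658651 -0.3737328 ]
posttop scene (array([0.85720431, 0.48454896, 1.03814996]), array([-0.35971779, -0.44581861, -0.81966388]))
```

Long pin: the taller grey one at scene (282,152) / top (387,200). The grey one at scene (307,148) is the short pin, and the blue and red ones at scene (300,173) and (286,187) are look-alikes. The enlarged crop confirms this, and the triangulated head height of 0.106 m fits the expected 0.110 m. The mixer's yaw is about 0.132. Next I work out the handle push.

```bash
cat >> h.py <<'E'
from scipy.spatial.transform import Rotation as Ro
PSI=.132; O=np.array([.561,.0716,.161])
xm=np.array([np.cos(PSI),np.sin(PSI),0]);uy=np.array([-np.sin(PSI),np.cos(PSI),0]);zz=np.array([0,0,1.])
ux=np.cos(.55)*xm+np.sin(.55)*zz; uz=-np.sin(.55)*xm+np.cos(.55)*zz
def F(x,y,z): return O+x*ux+y*uy+z*uz
def tool(st=None):
    st=st or read_state(); return np.array(st["tool_pos"]),Ro.from_rotvec(st["orientation"]).as_matrix()
def lin(P,st=None):
    p,R=tool(st); return np.round(R.T@(np.array(P)-p)/.6,4)
E
python3 - <<'E'
from h import *
p,R=tool(); print(R.round(3)); y=R[:,1]; print("jaw yaw",np.arctan2(y[1],y[0]),"want",PSI+np.pi/2)
def top(th): return F(-.225*np.sin(th),.14-.225*np.cos(th),.04)
off=-.0085*xm-.005*zz-.0075*xm-.014*zz
for th in (.45,.3,.15,.03,0,-.012): print(th,top(th).round(4),(top(th)+off).round(4))
pre=top(.45)+off-.03*xm; print("pre",pre, lin(pre+[0,0,.17]),lin(pre))
s,t=cam("scene"),cam("top")
print(tri(s,(230+590/4-.4,195+275/4-.4),t,(170+248/5-.4,150+325/5-.4)))
E
```

```text
[[-0.001  0.417  0.909]
 [-0.001  0.909 -0.417]
 [-1.    -0.001 -0.   ]]
jaw yaw 1.1410165404236141 want 1.7027963267948967
0.45 [ 0.4658 -0.0042  0.1439] [ 0.4499 -0.0063  0.1249]
0.3 [ 0.4939 -0.0129  0.1603] [ 0.4781 -0.015   0.1413]
0.15 [ 0.5227 -0.0167  0.1775] [ 0.5069 -0.0188  0.1585]
0.03 [ 0.5457 -0.0161  0.1916] [ 0.5299 -0.0182  0.1726]
0 [ 0.5515 -0.0154  0.1951] [ 0.5356 -0.0175  0.1761]
-0.012 [ 0.5537 -0.0151  0.1965] [ 0.5379 -0.0172  0.1775]
pre [ 0.42020546 -0.01024354  0.12494702] [-0.1275 -0.7233  0.6438] [ 0.1558 -0.7229  0.6439]
(array([0.51645956, 0.15635678, 0.1548106 ]), np.float64(0.0003219822335702057))
```

>>> apply_moves --series '[{"jaw":1,"linear":[-0.13,0,0],"roll":0},{"jaw":1,"linear":[-0.13,-0.2,0.18],"roll":-0.3},{"jaw":1,"linear":[-0.13,-0.4,0.36],"roll":-0.6},{"jaw":1,"linear":[-0.13,-0.6,0.5],"roll":-0.8},{"jaw":1,"linear":[-0.13,-0.723,0.644],"roll":-1},{"jaw":1,"linear":[-0.13,-0.723,0.644],"roll":-1},{"jaw":1,"linear":[-0.13,-0.723,0.644],"roll":-1},{"jaw":1,"linear":[-0.13,-0.723,0.644],"roll":-1},{"jaw":1,"linear":[-0.13,-0.723,0.644],"roll":-1},{"jaw":1,"linear":[-0.13,-0.723,0.644],"roll":-1},{"jaw":1,"linear":[-0.13,-0.723,0.644],"roll":-1},{"jaw":1,"linear":[-0.13,-0.723,0.644],"roll":-1},{"jaw":1,"linear":[-0.13,-0.723,0.644],"roll":-1}]' --force 20

```text
t: 1.92
tool_pos: [0.4203, -0.0093, 0.2966]
orientation: [-0.074, 1.57, 0.074]
force: [0.5, -0.6, 0.7]
opening: 0.0005
```

>>> apply_moves --series '[{"jaw":1,"linear":[0.1,0,0],"roll":-0.075},{"jaw":1,"linear":[0.2,0,0],"roll":-0.075},{"jaw":1,"linear":[0.286,0,0],"roll":-0.075},{"jaw":1,"linear":[0.286,0,0],"roll":-0.075},{"jaw":1,"linear":[0.286,0,0],"roll":-0.075}]'

```text
t: 2.55
tool_pos: [0.4213, -0.0088, 0.1272]
orientation: [-0.106, 1.566, 0.105]
force: [-0.1, 1.0, 0.6]
opening: 0.0003
```

```bash
python3 - <<'E'
from h import *
print(tool(),read_state()["force"])
def top(th): return F(-.225*np.sin(th),.14-.225*np.cos(th),.04)
off=-.0085*xm-.005*zz-.0075*xm-.014*zz
for th in (.45,.38,.3,.22,.15,.08,.03,0,-.012,-.03): print(th,lin(top(th)+off))
E
```

```text
(array([ 0.42128117, -0.00877091,  0.12720131]), array([[ 1.91109122e-03, -1.34426035e-01,  9.90921787e-01],
       [-4.48646394e-04,  9.90923382e-01,  1.34427117e-01],
       [-9.99998073e-01, -7.01475969e-04,  1.83343522e-03]])) [-0.06548495  0.99121992  0.64522215]
0.45 [ 0.0038 -0.0023  0.0479]
0.38 [-0.0087 -0.013   0.0684]
0.3 [-0.0234 -0.0231  0.0925]
0.22 [-0.0385 -0.0309  0.1172]
0.15 [-0.0519 -0.0357  0.1392]
0.08 [-0.0655 -0.0388  0.1614]
0.03 [-0.0753 -0.0399  0.1774]
0 [-0.0811 -0.0401  0.187 ]
-0.012 [-0.0835 -0.0401  0.1908]
-0.03 [-0.087  -0.04    0.1966]
```

>>> apply_moves --series '[{"jaw":1,"linear":[0.002,-0.002,0.02],"roll":0},{"jaw":1,"linear":[0.004,-0.002,0.04],"roll":0},{"jaw":1,"linear":[0.0,-0.007,0.055],"roll":0},{"jaw":1,"linear":[-0.009,-0.013,0.068],"roll":0},{"jaw":1,"linear":[-0.016,-0.018,0.08],"roll":0},{"jaw":1,"linear":[-0.023,-0.023,0.0925],"roll":0},{"jaw":1,"linear":[-0.031,-0.027,0.105],"roll":0},{"jaw":1,"linear":[-0.0385,-0.031,0.117],"roll":0},{"jaw":1,"linear":[-0.045,-0.033,0.128],"roll":0},{"jaw":1,"linear":[-0.052,-0.036,0.139],"roll":0},{"jaw":1,"linear":[-0.059,-0.037,0.15],"roll":0},{"jaw":1,"linear":[-0.0655,-0.039,0.161],"roll":0},{"jaw":1,"linear":[-0.0655,-0.039,0.161],"roll":0}]'

```text
t: 4.18
tool_pos: [0.5214, -0.0189, 0.1681]
orientation: [-0.107, 1.564, 0.105]
force: [0.4, 0.2, 0.8]
opening: 0.0003
```

```bash
python3 - <<'E'
from h import *
s=cam("scene");t=cam("top");print(tool()[0],read_state()["force"])
A=cv2.resize(s["pixels"][205:305,280:400],None,fx=4,fy=4,interpolation=cv2.INTER_CUBIC)
B=cv2.resize(t["pixels"][150:250,200:300],(400,400),interpolation=cv2.INTER_CUBIC)
cv2.imwrite("pics/m1.png",np.hstack([cv2.resize(A,(400,333)),B[:333]]))
E
```

```text
[ 0.52086953 -0.01894299  0.16735176] [ 0.03412673 -0.10697034 -0.78443898]
```

View pics/m1.png

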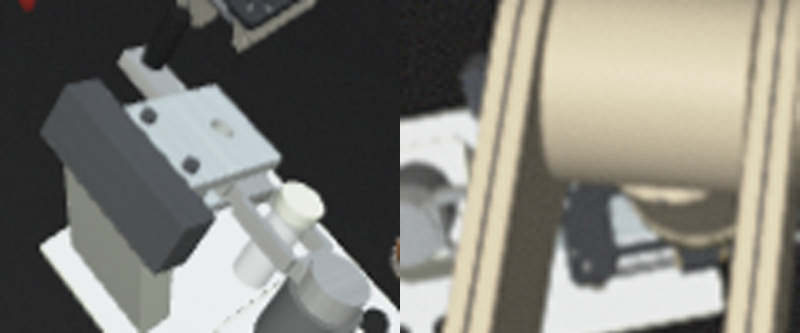

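Six pictures viewed so far. This one shows the post pushed uphill with the lug inside the fork. I continue slowly to the stop.

>>> apply_moves --series '[{"jaw":1,"linear":[-0.003,0,0.005],"roll":0},{"jaw":1,"linear":[-0.006,-0.001,0.01],"roll":0},{"jaw":1,"linear":[-0.009,-0.001,0.015],"roll":0},{"jaw":1,"linear":[-0.012,-0.001,0.02],"roll":0},{"jaw":1,"linear":[-0.013,-0.001,0.022],"roll":0},{"jaw":1,"linear":[-0.013,-0.001,0.022],"roll":0}]'

```text
t: 5.03
tool_pos: [0.5301, -0.018, 0.1725]
orientation: [-0.106, 1.574, 0.106]
force: [-15.0, -1.8, -3.9]
opening: 0.0006
```

>>> apply_moves --series '[{"jaw":1,"linear":[-0.001,0,0.002],"roll":0},{"jaw":1,"linear":[-0.002,0,0.004],"roll":0},{"jaw":1,"linear":[-0.003,0,0.005],"roll":0}]'

```text
t: 5.4
tool_pos: [0.5299, -0.018, 0.1723]
orientation: [-0.106, 1.583, 0.106]
force: [-15.0, -2.7, -2.8]
opening: 0.0005
```

>>> apply_moves --series '[{"jaw":1,"linear":[-0.001,0,0.008],"roll":0},{"jaw":1,"linear":[-0.001,0,0.008],"roll":0}]'

```text
t: 5.65
tool_pos: [0.5303, -0.018, 0.1718]
orientation: [-0.106, 1.593, 0.105]
force: [-25.7, -3.1, 9.0]
opening: 0.0001
```

>>> apply_moves --series '[{"jaw":1,"linear":[0,0,-0.04],"roll":0},{"jaw":1,"linear":[0,0,-0.08],"roll":0},{"jaw":1,"linear":[-0.1,0,-0.15],"roll":0},{"jaw":1,"linear":[-0.2,-0.1,-0.15],"roll":0},{"jaw":0,"linear":[-0.28,-0.25,-0.15],"roll":0},{"jaw":0,"linear":[-0.28,-0.4,-0.1],"roll":0},{"jaw":0,"linear":[-0.28,-0.5,-0.05],"roll":0},{"jaw":0,"linear":[-0.28,-0.53,-0.04],"roll":0},{"jaw":0,"linear":[-0.28,-0.53,-0.04],"roll":0},{"jaw":0,"linear":[-0.28,-0.53,-0.04],"roll":0}]'

```text
t: 6.9
tool_pos: [0.554, -0.3393, 0.3376]
orientation: [-0.103, 1.595, 0.104]
force: [0.2, 0.8, 0.6]
opening: 0.0465
```

```bash
python3 - <<'E'
from h import *
s=cam("scene");t=cam("top");print(tool(),read_state()["force"],read_state()["opening"])
cv2.imwrite("pics/s2.png",s["pixels"]);cv2.imwrite("pics/t2.png",t["pixels"])
A=cv2.resize(s["pixels"][215:275,305:375],None,fx=8,fy=8,interpolation=cv2.INTER_CUBIC)
B=cv2.resize(t["pixels"][165:225,220:290],None,fx=8,fy=8,interpolation=cv2.INTER_CUBIC)
A=cv2.resize(s["pixels"][215:295,305:371],(396,480),interpolation=cv2.INTER_CUBIC)
B=cv2.resize(t["pixels"][155:235,225:291],(396,480),interpolation=cv2.INTER_CUBIC)
cv2.imwrite("pics/m2.png",np.hstack([A,B]))
E
```

```text
(array([ 0.55359648, -0.33627575,  0.33957706]), array([[-0.02513994, -0.13314701,  0.9907774 ],
       [-0.00176828,  0.99109501,  0.13314483],
       [-0.99968238,  0.00159528, -0.02515151]])) [0.06912437 0.73382231 0.0252929 ] 0.04651524406532192
```

View pics/m2.png

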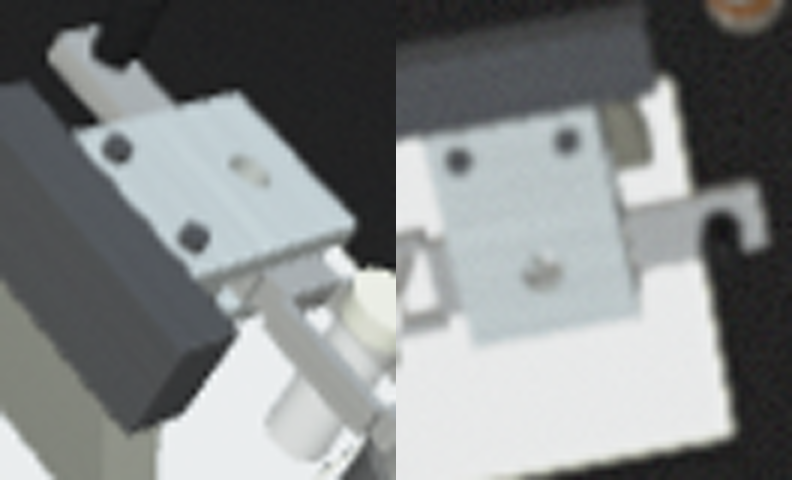

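```bash
python3 - <<'E'
from h import *
s=cam("scene");t=cam("top")
S=lambda u,v:(305+(u+.5)/6-.5,215+(v+.5)/6-.5)
T=lambda u,v:(225+(u-396+.5)/6-.5,155+(v+.5)/6-.5)
def loc(P):
    d=P-O; return np.array([d@xm,d@uy,P[2]]),np.array([d@ux,d@uy,d@uz])
for n,a,b in [("A y+",(355,220),(472,347)),("B y-",(238,93),(640,315)),("hole",(251,171),(543,270)),("boltL",(194,236),(458,160)),("boltR",(117,149),(566,140))]:
    P,e=tri(s,S(*a),t,T(*b)); print(n,P.round(4),round(e,4),*[v.round(4) for v in loc(P)])
# predicted hole for origin guess, both cameras
st=read_state(); p,R=tool(st)
# calibration check: project known TCP? block corners vs yaw
E
```

```text
A y+ [0.5223 0.1082 0.1431] 0.0003 [-0.0335  0.0413  0.1431] [-0.0379  0.0413  0.0023]
B y- [0.533  0.0297 0.1409] 0.0018 [-0.0332 -0.0378  0.1409] [-0.0388 -0.0378  0.0002]
hole [0.5537 0.0727 0.1566] 0.0022 [-0.0071  0.0021  0.1566] [-0.0083  0.0021 -0.    ]
boltL [0.6    0.1042 0.1921] 0.0005 [0.0429 0.0271 0.1921] [0.0529 0.0271 0.0041]
boltR [0.607  0.0549 0.1913] 0.0006 [ 0.0434 -0.0226  0.1913] [ 0.0528 -0.0226  0.0031]
```

Seven pictures viewed. This one shows the lug in the fork, and the fork hole at scene (346,243) / top (249,200). It triangulates to (0.5537, 0.0722, 0.157), and the cheek edge lies 30 mm downhill of it as it should. Now I pick the pin.

```bash
sed -i 's/^PSI=.*/PSI=.132; O=np.array([.5537,.0722,.157])/' h.py; python3 - <<'E'
from h import *
P=np.array([.5415,-.3255,.092]); print(lin(P+[0,0,.12]),lin(P+[0,0,.04]),lin(P))
E
```

```text
[ 0.215   0.0184 -0.0124] [ 0.3483  0.0184 -0.0092] [ 0.415   0.0183 -0.0076]
```

>>> apply_moves --series '[{"jaw":0,"linear":[0.1,0.0184,-0.013],"roll":0},{"jaw":0,"linear":[0.2,0.0184,-0.0124],"roll":0},{"jaw":0,"linear":[0.29,0.0184,-0.011],"roll":0},{"jaw":0,"linear":[0.348,0.0184,-0.0092],"roll":0},{"jaw":0,"linear":[0.39,0.0184,-0.008],"roll":0},{"jaw":0,"linear":[0.415,0.0184,-0.0076],"roll":0},{"jaw":0,"linear":[0.415,0.0184,-0.0076],"roll":0}]'

```text
t: 7.98
tool_pos: [0.5412, -0.3245, 0.0919]
orientation: [-0.107, 1.593, 0.107]
force: [0.1, 0.7, 0.8]
opening: 0.0462
```

>>> apply_moves --series '[{"jaw":1,"linear":[0,0,0],"roll":0},{"jaw":1,"linear":[0,0,0],"roll":0},{"jaw":1,"linear":[0,0,0],"roll":0},{"jaw":1,"linear":[0,0,0],"roll":0},{"jaw":1,"linear":[0,0,0],"roll":0}]' --force 40

```text
t: 8.6
tool_pos: [0.5421, -0.3251, 0.0934]
orientation: [-0.108, 1.591, 0.105]
force: [-0.7, 0.7, 6.3]
opening: 0.0291
```

```bash
python3 - <<'E'
from h import *
s=read_state();p,R=tool(s);print(p,R[:,0],s["force"],s["opening"],lin(p+[0,0,.032]))
c=p+[0,0,.032]
for a in (.1,.2,.3,.4,.5,.6,.65): print(a,lin(c+[0,0,-.092*(1-np.cos(a))]-xm*.092*np.sin(a)))
E
```

```text
[ 0.54208476 -0.32505537  0.09343188] [-0.02245712 -0.00345592 -0.99974183] [-0.66671957  0.72433945  6.27615336] 0.02907883031759688 [-0.0533 -0.     -0.0012]
0.1 [-0.0522  0.     -0.0165]
0.2 [-0.0496  0.0001 -0.0316]
0.3 [-0.0454  0.0002 -0.0464]
0.4 [-0.0399  0.0002 -0.0606]
0.5 [-0.0329  0.0003 -0.0743]
0.6 [-0.0246  0.0003 -0.0872]
0.65 [-0.02    0.0003 -0.0933]
```

>>> apply_moves --series '[{"jaw":1,"linear":[-0.018,0,0],"roll":0},{"jaw":1,"linear":[-0.036,0,-0.001],"roll":0},{"jaw":1,"linear":[-0.0533,0,-0.001],"roll":0},{"jaw":1,"linear":[-0.0533,0,-0.001],"roll":0},{"jaw":1,"linear":[-0.0533,0,-0.001],"roll":0}]'

```text
t: 9.22
tool_pos: [0.5421, -0.325, 0.1252]
orientation: [-0.108, 1.591, 0.106]
force: [-0.3, -0.1, -2.2]
opening: 0.0291
```

>>> apply_moves --series '[{"jaw":1,"linear":[0.001,0,-0.015],"roll":0},{"jaw":1,"linear":[0.0037,0,-0.03],"roll":0},{"jaw":1,"linear":[0.008,0,-0.045],"roll":0},{"jaw":1,"linear":[0.0134,0,-0.06],"roll":0},{"jaw":1,"linear":[0.0204,0,-0.073],"roll":0},{"jaw":1,"linear":[0.0287,0,-0.086],"roll":0},{"jaw":1,"linear":[0.031,0,-0.089],"roll":0},{"jaw":1,"linear":[0.031,0,-0.089],"roll":0}]'

```text
t: 10.22
tool_pos: [0.4884, -0.3323, 0.1077]
orientation: [-0.108, 1.592, 0.106]
force: [0.2, 0.1, 2.7]
opening: 0.0287
```

```bash
python3 - <<'E'
from h import *
s=cam("scene");t=cam("top");st=read_state();print(tool(st),st["force"],st["opening"])
A=cv2.resize(s["pixels"][120:200,240:340],(500,400),interpolation=cv2.INTER_CUBIC)
cv2.imwrite("pics/s3.png",s["pixels"]);cv2.imwrite("pics/p3.png",A)
E
```

```text
(array([ 0.48866888, -0.33223854,  0.10786776]), array([[-2.31115940e-02, -1.35288695e-01,  9.90536634e-01],
       [-3.24188344e-03,  9.90806218e-01,  1.35249874e-01],
       [-9.99727635e-01, -8.53641378e-05, -2.33377012e-02]])) [-1.17094471 -0.66316316  3.89555966] 0.029155236281988378
```

View pics/p3.png

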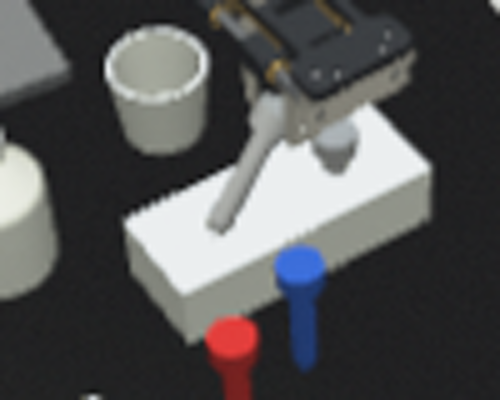

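Eight pictures viewed. The pin leans about as wanted in the grip, with its tip at crop (217,225). I lift it with a firm grip and measure its tilt.

>>> apply_moves --series '[{"jaw":1,"linear":[-0.02,0,0],"roll":0},{"jaw":1,"linear":[-0.07,0,0],"roll":0},{"jaw":1,"linear":[-0.15,0,0],"roll":0},{"jaw":1,"linear":[-0.24,0,0],"roll":0},{"jaw":1,"linear":[-0.3,0,0],"roll":0},{"jaw":1,"linear":[-0.3,0,0],"roll":0}]' --force 60

```text
t: 11.08
tool_pos: [0.4942, -0.3326, 0.2923]
orientation: [-0.112, 1.587, 0.102]
force: [0.6, 0.3, -0.9]
opening: 0.0286
```

```bash
python3 - <<'E'
from h import *
s=cam("scene");t=cam("top");st=read_state();p,R=tool(st);print(p,R[:,0],st["force"],st["opening"])
# predicted pixel of tip at tilt .58
hc=p-R[:,0]*.0085; tip=hc+.092*(np.sin(.58)*xm-np.cos(.58)*zz)
out=[]
for n,c in(("s",s),("t",t)):
    u=proj(c,[tip])[0]; print(n,u); x,y=(u-30).astype(int); print(x,y)
    out.append(cv2.resize(c["pixels"][y:y+60,x:x+60],(400,400),interpolation=cv2.INTER_CUBIC))
cv2.imwrite("pics/p4.png",np.hstack(out))
E
```

```text
[ 0.49263161 -0.33140256  0.28701168] [-0.02395536 -0.00267573 -0.99970945] [ 0.19530924  0.87566074 -1.30514111] 0.028565797078517516
s [279.32356196 125.56668317]
249 95
t [394.66293266 191.07174259]
364 161
```

View pics/p4.png

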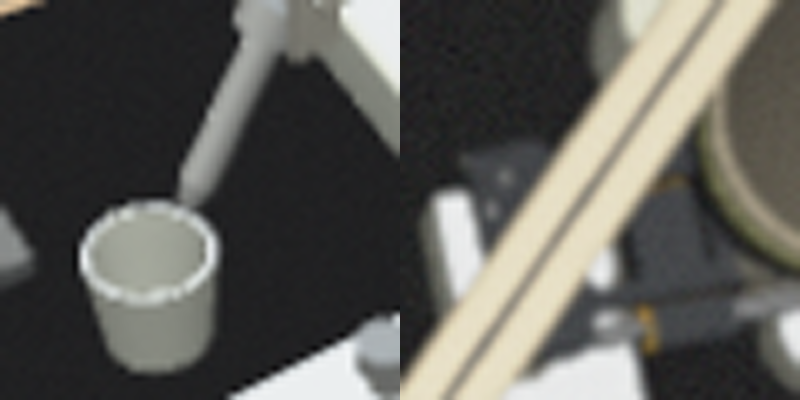

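```bash
python3 - <<'E'
from h import *
s=cam("scene");st=read_state();p,R=tool(st);n=R[:,1]
hc=p-R[:,0]*.0085
for u in [(190,194),(188,190),(195,195)]:
    px=(249+u[0]*.15-.4,95+u[1]*.15-.4)
    o,d=ray(s,px); P=o+d*((hc-o)@n)/(d@n); v=P-hc
    print(P.round(4),np.linalg.norm(v).round(4),"tilt",np.arctan2(v@xm,-v[2]).round(3))
# shank near head axis line from two points: crop (248,80)->(190,194)?
for u in [(262,50),(232,105),(205,160)]:
    px=(249+u[0]*.15-.4,95+u[1]*.15-.4); o,d=ray(s,px); P=o+d*((hc-o)@n)/(d@n); print(P.round(4),((P-hc)@xm).round(4),(P-hc)[2].round(4))
E
```

```text
[ 0.5496 -0.3231  0.2303] 0.0862 tilt 0.735
[ 0.5504 -0.323   0.2331] 0.0847 tilt 0.763
[ 0.5473 -0.3235  0.2284] 0.0861 tilt 0.699
[ 0.5084 -0.3289  0.2884] 0.0161 -0.0059
[ 0.5251 -0.3266  0.2672] 0.033 -0.0271
[ 0.5406 -0.3244  0.2448] 0.0487 -0.0494
```

```bash
python3 - <<'E'
from h import *
st=read_state();off=.0575*xm-.0575*zz
tt=F(0,0,.03); P=tt-off; print(P, lin(P+[0,0,.05],st), lin(P,st))
p,R=tool(st); print(np.arctan2(R[1,1],R[0,1])-np.pi/2)
E
```

```text
[0.48115601 0.06256819 0.24007574] [-0.0076  0.6526  0.0705] [0.0757 0.6524 0.0726]
0.1358057049970034
```

>>> apply_moves --series '[{"jaw":1,"linear":[-0.008,0.05,0.005],"roll":0},{"jaw":1,"linear":[-0.008,0.13,0.014],"roll":0},{"jaw":1,"linear":[-0.008,0.21,0.023],"roll":0},{"jaw":1,"linear":[-0.008,0.29,0.032],"roll":0},{"jaw":1,"linear":[-0.008,0.37,0.04],"roll":0},{"jaw":1,"linear":[-0.008,0.45,0.05],"roll":0},{"jaw":1,"linear":[-0.008,0.53,0.06],"roll":0},{"jaw":1,"linear":[-0.008,0.6,0.066],"roll":0},{"jaw":1,"linear":[-0.008,0.64,0.07],"roll":0},{"jaw":1,"linear":[-0.008,0.6526,0.0705],"roll":0},{"jaw":1,"linear":[0.02,0.6526,0.071],"roll":0},{"jaw":1,"linear":[0.05,0.6524,0.072],"roll":0},{"jaw":1,"linear":[0.0757,0.6524,0.0726],"roll":0},{"jaw":1,"linear":[0.0757,0.6524,0.0726],"roll":0}]'

```text
t: 12.98
tool_pos: [0.48, 0.0619, 0.2377]
orientation: [-0.106, 1.598, 0.107]
force: [-0.4, -0.9, -2.1]
opening: 0.0289
```

```bash
python3 - <<'E'
from h import *
s=cam("scene");t=cam("top");st=read_state();p,R=tool(st);print(p,R[:,0],st["force"],st["opening"])
A=cv2.resize(s["pixels"][195:265,325:395],(560,560),interpolation=cv2.INTER_CUBIC)
B=cv2.resize(t["pixels"][160:230,225:255],(240,560),interpolation=cv2.INTER_CUBIC)
cv2.imwrite("pics/p5.png",np.hstack([A,B])); print(proj(s,[O]))
E
```

```text
[0.48114035 0.06221456 0.24002968] [-0.02584983 -0.00138175 -0.99966488] [ 0.35527371 -0.67531585 -1.8349707 ] 0.028537457336958554
[[345.87875291 242.74789078]]
```

View pics/p5.png

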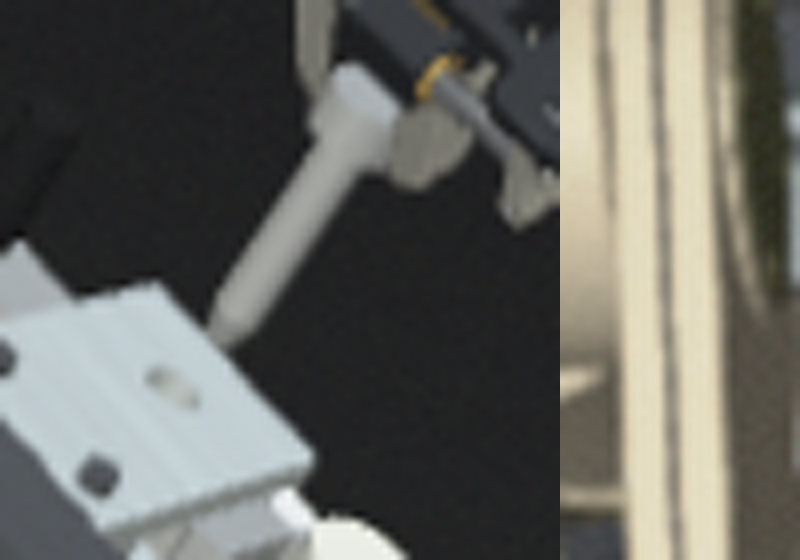

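```bash
python3 - <<'E'
from h import *
s=cam("scene");st=read_state();p,R=tool(st)
def pl(u):
    px=(325+(u[0]+.5)/8-.5,195+(u[1]+.5)/8-.5); o,d=ray(s,px); P=o+d*((O-o)@uy)/(d@uy); e=P-O; return e@ux,e@uz
q=p-O; print("tcp F",q@ux,q@uy,q@uz)
for n,u in dict(tip=(222,335),low=(245,305),mid=(290,235),up=(338,160),head=(353,118),hole=(174,388)).items(): print(n,np.round(pl(u),4))
E
```

```text
tcp F -0.01845171782575632 -0.00026022322058698327 0.10938280146528084
tip [-0.011   0.0197]
low [-0.013   0.0324]
mid [-0.0124  0.0625]
up [-0.0118  0.0937]
head [-0.0046  0.1119]
hole [-0.0031 -0.0019]
```

Ten pictures viewed. The pin is parallel to the hole axis within about 0.02 rad. Its tip at crop (222,335) is about 8.5 mm downhill of the hole at (174,388) and 20 mm above the plane. I correct x, then feel.

```bash
cat >> h.py <<'E'
def rel(x,y,z,st=None):
    p,R=tool(st); return np.round(R.T@(x*ux+y*uy+z*uz)/.6,4)
def fp():
    st=read_state();p,R=tool(st);q=p-O;f=np.array(st["force"])
    print("F pos mm",np.round(1e3*np.array([q@ux,q@uy,q@uz]),1),"force F",np.round([f@ux,f@uy,f@uz],1),"t",round(st["t"],2),"open",round(st["opening"],4),"tx",R[:,0].round(3))
E
python3 -c "
from h import *
fp();print(rel(.008,.0007,0),rel(.01,0,0),rel(0,.01,0),rel(0,0,-.01))"
```

```text
F pos mm [-18.5  -0.3 109.4] force F [-0.4  0.6 -1.2] t 13.12 open 0.0283 tx [-0.025 -0.001 -1.   ]
[-0.0072  0.0011  0.0112] [-0.0091 -0.      0.014 ] [0.     0.0167 0.0001] [ 0.014  -0.0001  0.0091]
```

>>> apply_moves --series '[{"jaw":1,"linear":[-0.0036,0.0011,0.0056],"roll":0},{"jaw":1,"linear":[-0.0072,0.0011,0.0112],"roll":0},{"jaw":1,"linear":[0.0,0.0011,0.0158],"roll":0},{"jaw":1,"linear":[0.007,0.0011,0.0203],"roll":0},{"jaw":1,"linear":[0.014,0.0011,0.0249],"roll":0},{"jaw":1,"linear":[0.0166,0.0011,0.0267],"roll":0},{"jaw":1,"linear":[0.0166,0.0011,0.0267],"roll":0}]'

```text
t: 14.0
tool_pos: [0.4969, 0.0651, 0.23]
orientation: [-0.106, 1.594, 0.107]
force: [-0.7, -0.5, -1.2]
opening: 0.0288
```

```bash
python3 -c "
from h import *
fp()"
```

```text
F pos mm [-10.7   0.5  92.1] force F [-1.3 -0.4 -0.6] t 14.0 open 0.0288 tx [-0.025 -0.001 -1.   ]
```

>>> apply_moves --series '[{"jaw":1,"linear":[0.0028,0,0.0018],"roll":0},{"jaw":1,"linear":[0.0056,0,0.0036],"roll":0},{"jaw":1,"linear":[0.0056,0,0.0036],"roll":0}]'

```text
t: 14.38
tool_pos: [0.4989, 0.0654, 0.2264]
orientation: [-0.106, 1.594, 0.107]
force: [0.1, 0.3, -1.6]
opening: 0.0286
```

```bash
python3 -c "
from h import *
fp()"
```

```text
F pos mm [-10.8   0.5  88. ] force F [-0.7  0.3 -1.5] t 14.38 open 0.0286 tx [-0.026 -0.001 -1.   ]
```

No contact yet, so I keep going down in small steps.

>>> apply_moves --series '[{"jaw":1,"linear":[0.0028,0,0.0018],"roll":0},{"jaw":1,"linear":[0.0056,0,0.0036],"roll":0},{"jaw":1,"linear":[0.0056,0,0.0036],"roll":0}]'

```text
t: 14.75
tool_pos: [0.5009, 0.0657, 0.2227]
orientation: [-0.106, 1.594, 0.107]
force: [0.8, -0.7, -1.8]
opening: 0.0281
```

```bash
python3 -c "
from h import *
fp()"
```

```text
F pos mm [-11.    0.5  83.8] force F [-0.3 -0.8 -1.9] t 14.75 open 0.0281 tx [-0.026 -0.001 -1.   ]
```

>>> apply_moves --series '[{"jaw":1,"linear":[0.0028,0,0.0018],"roll":0},{"jaw":1,"linear":[0.0056,0,0.0036],"roll":0},{"jaw":1,"linear":[0.0056,0,0.0036],"roll":0}]'

```text
t: 15.12
tool_pos: [0.5029, 0.066, 0.2191]
orientation: [-0.106, 1.595, 0.107]
force: [0.7, -1.0, -1.4]
opening: 0.0287
```

```bash
python3 -c "
from h import *
fp()"
```

```text
F pos mm [-11.2   0.6  79.7] force F [-0.3 -1.1 -1.5] t 15.12 open 0.0287 tx [-0.026 -0.001 -1.   ]
```

>>> apply_moves --series '[{"jaw":1,"linear":[0.0028,0,0.0018],"roll":0},{"jaw":1,"linear":[0.0056,0,0.0036],"roll":0},{"jaw":1,"linear":[0.0056,0,0.0036],"roll":0}]'

```text
t: 15.5
tool_pos: [0.5048, 0.0663, 0.2154]
orientation: [-0.106, 1.595, 0.107]
force: [-0.5, -0.3, -1.5]
opening: 0.0288
```

```bash
python3 -c "
from h import *
fp()"
```

```text
F pos mm [-11.5   0.6  75.5] force F [-1.2 -0.2 -1. ] t 15.5 open 0.0288 tx [-0.027 -0.001 -1.   ]
```

>>> apply_moves --series '[{"jaw":1,"linear":[0.0028,0,0.0018],"roll":0},{"jaw":1,"linear":[0.0056,0,0.0036],"roll":0},{"jaw":1,"linear":[0.0056,0,0.0036],"roll":0}]'

```text
t: 15.88
tool_pos: [0.5068, 0.0666, 0.2117]
orientation: [-0.106, 1.595, 0.107]
force: [0.5, 0.4, -0.8]
opening: 0.0284
```

```bash
python3 - <<'E'
from h import *
fp()
s=cam("scene")
A=cv2.resize(s["pixels"][195:265,325:395],(560,560),interpolation=cv2.INTER_CUBIC)
cv2.imwrite("pics/p6.png",A)
E
```

```text
F pos mm [-11.6   0.6  71.3] force F [ 0.   0.4 -1. ] t 15.88 open 0.0284 tx [-0.027 -0.001 -1.   ]
```

View pics/p6.png

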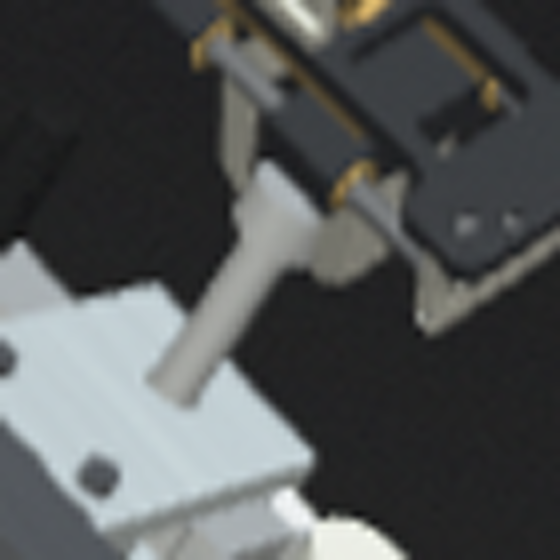

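Eleven viewed. The pin has entered the hole cleanly at crop (175,388) with almost no force. I go on in stages and watch the force.

>>> apply_moves --series '[{"jaw":1,"linear":[0.0025,0,0.002],"roll":0},{"jaw":1,"linear":[0.005,0,0.004],"roll":0},{"jaw":1,"linear":[0.0076,0,0.006],"roll":0},{"jaw":1,"linear":[0.0102,0,0.0077],"roll":0},{"jaw":1,"linear":[0.0102,0,0.0077],"roll":0}]'

```text
t: 16.55
tool_pos: [0.5112, 0.0672, 0.2054]
orientation: [-0.106, 1.596, 0.107]
force: [-0.2, 0.3, -1.4]
opening: 0.0286
```

```bash
python3 -c "
from h import *
fp()"
```

```text
F pos mm [-11.2   0.6  63.6] force F [-0.8  0.3 -1.1] t 16.55 open 0.0286 tx [-0.027 -0.001 -1.   ]
```

>>> apply_moves --series '[{"jaw":1,"linear":[0.0025,0,0.002],"roll":0},{"jaw":1,"linear":[0.005,0,0.004],"roll":0},{"jaw":1,"linear":[0.0076,0,0.006],"roll":0},{"jaw":1,"linear":[0.0102,0,0.0077],"roll":0},{"jaw":1,"linear":[0.0102,0,0.0077],"roll":0}]'

```text
t: 17.18
tool_pos: [0.5156, 0.0678, 0.1989]
orientation: [-0.106, 1.596, 0.107]
force: [0.0, -0.3, -2.0]
opening: 0.0284
```

```bash
python3 -c "
from h import *
fp()"
```

```text
F pos mm [-10.7   0.7  55.8] force F [-1.1 -0.3 -1.7] t 17.18 open 0.0284 tx [-0.028 -0.001 -1.   ]
```

>>> apply_moves --series '[{"jaw":1,"linear":[0.0026,0,0.0015],"roll":0},{"jaw":1,"linear":[0.0054,0,0.0032],"roll":0},{"jaw":1,"linear":[0.008,0,0.005],"roll":0},{"jaw":1,"linear":[0.0108,0,0.0068],"roll":0},{"jaw":1,"linear":[0.0108,0,0.0068],"roll":0}]'

```text
t: 17.8
tool_pos: [0.5195, 0.0684, 0.1921]
orientation: [-0.106, 1.596, 0.107]
force: [0.7, -0.4, -1.5]
opening: 0.0284
```

```bash
python3 -c "
from h import *
fp()"
```

```text
F pos mm [-11.    0.7  48. ] force F [-0.2 -0.5 -1.7] t 17.8 open 0.0284 tx [-0.028 -0.001 -1.   ]
```

>>> apply_moves --series '[{"jaw":1,"linear":[0.0026,0,0.0015],"roll":0},{"jaw":1,"linear":[0.0054,0,0.0032],"roll":0},{"jaw":1,"linear":[0.008,0,0.005],"roll":0},{"jaw":1,"linear":[0.0108,0,0.0068],"roll":0},{"jaw":1,"linear":[0.0108,0,0.0068],"roll":0}]'

```text
t: 18.42
tool_pos: [0.5235, 0.0688, 0.1854]
orientation: [-0.107, 1.596, 0.107]
force: [0.5, -0.6, -0.5]
opening: 0.0283
```

```bash
python3 -c "
from h import *
fp()"
```

```text
F pos mm [-11.1   0.6  40.2] force F [ 0.1 -0.7 -0.6] t 18.43 open 0.0283 tx [-0.028 -0.002 -1.   ]
```

>>> apply_moves --series '[{"jaw":1,"linear":[0.0026,0,0.0015],"roll":0},{"jaw":1,"linear":[0.0054,0,0.0032],"roll":0},{"jaw":1,"linear":[0.008,0,0.005],"roll":0},{"jaw":1,"linear":[0.0108,0,0.0068],"roll":0},{"jaw":1,"linear":[0.0108,0,0.0068],"roll":0}]'

```text
t: 19.05
tool_pos: [0.5275, 0.0694, 0.1786]
orientation: [-0.106, 1.596, 0.107]
force: [1.3, -1.0, -0.1]
opening: 0.0285
```

```bash
python3 -c "
from h import *
fp()"
```

```text
F pos mm [-11.2   0.6  32.2] force F [ 0.9 -1.1 -0.6] t 19.05 open 0.0285 tx [-0.027 -0.002 -1.   ]
```

>>> apply_moves --series '[{"jaw":1,"linear":[0.0026,0,0.0015],"roll":0},{"jaw":1,"linear":[0.0054,0,0.0032],"roll":0},{"jaw":1,"linear":[0.008,0,0.005],"roll":0},{"jaw":1,"linear":[0.0108,0,0.0068],"roll":0},{"jaw":1,"linear":[0.0108,0,0.0068],"roll":0}]'

```text
t: 19.68
tool_pos: [0.5317, 0.07, 0.1718]
orientation: [-0.106, 1.595, 0.107]
force: [2.5, 0.5, 1.4]
opening: 0.0287
```

```bash
python3 -c "
from h import *
fp()"
```

```text
F pos mm [-11.2   0.7  24.2] force F [ 2.9  0.2 -0.1] t 19.68 open 0.0287 tx [-0.027 -0.001 -1.   ]
```

>>> apply_moves --series '[{"jaw":1,"linear":[0.0026,0,0.0015],"roll":0},{"jaw":1,"linear":[0.0054,0,0.0032],"roll":0},{"jaw":1,"linear":[0.008,0,0.005],"roll":0},{"jaw":1,"linear":[0.0108,0,0.0068],"roll":0},{"jaw":1,"linear":[0.0108,0,0.0068],"roll":0}]'

```text
t: 20.3
tool_pos: [0.5359, 0.0707, 0.1651]
orientation: [-0.106, 1.595, 0.107]
force: [2.7, 0.7, 1.5]
opening: 0.0287
```

```bash
python3 -c "
from h import *
fp()"
```

```text
F pos mm [-11.    0.8  16.2] force F [ 3.1  0.4 -0.2] t 20.3 open 0.0287 tx [-0.026 -0.001 -1.   ]
```

>>> apply_moves --series '[{"jaw":1,"linear":[0.0027,0,0.0017],"roll":0},{"jaw":1,"linear":[0.0054,0,0.0034],"roll":0},{"jaw":1,"linear":[0.0054,0,0.0034],"roll":0}]'

```text
t: 20.68
tool_pos: [0.5381, 0.071, 0.1616]
orientation: [-0.106, 1.594, 0.107]
force: [3.0, 1.2, 1.9]
opening: 0.0286
```

```bash
python3 -c "
from h import *
fp()"
```

```text
F pos mm [-10.9   0.9  12.1] force F [3.7 0.8 0. ] t 20.68 open 0.0286 tx [-0.026 -0.001 -1.   ]
```

>>> apply_moves --series '[{"jaw":1,"linear":[0.0027,0,0.0017],"roll":0},{"jaw":1,"linear":[0.0054,0,0.0034],"roll":0},{"jaw":1,"linear":[0.0054,0,0.0034],"roll":0}]'

```text
t: 21.05
tool_pos: [0.5403, 0.0713, 0.1583]
orientation: [-0.106, 1.594, 0.107]
force: [3.2, 1.3, 2.8]
opening: 0.0282
```

```bash
python3 - <<'E'
from h import *
fp()
s=cam("scene");cv2.imwrite("pics/p7.png",s["pixels"])
print(rel(0,0,.01),rel(0.01,0,0))
E
```

```text
F pos mm [-10.8   0.9   8.1] force F [4.3 0.9 0.6] t 21.05 open 0.0282 tx [-0.025 -0.001 -1.   ]
[-0.014   0.0001 -0.0091] [-0.0091 -0.      0.014 ]
```

>>> apply_moves --series '[{"jaw":0,"linear":[0,0,0],"roll":0},{"jaw":0,"linear":[0,0,0],"roll":0},{"jaw":0,"linear":[0,0,0],"roll":0},{"jaw":0,"linear":[-0.03,0,0],"roll":0},{"jaw":0,"linear":[-0.07,0,0],"roll":0},{"jaw":0,"linear":[-0.1,0,0],"roll":0},{"jaw":1,"linear":[-0.1,0,0],"roll":0},{"jaw":1,"linear":[-0.1,0,0],"roll":0},{"jaw":1,"linear":[-0.1,0,0],"roll":0},{"jaw":1,"linear":[-0.1,0,0],"roll":0}]' --force 30

```text
t: 22.35
tool_pos: [0.5413, 0.0714, 0.2174]
orientation: [-0.106, 1.595, 0.107]
force: [0.2, 0.5, -0.7]
opening: 0.0112
```

```bash
python3 - <<'E'
from h import *
fp()
p,R=tool()
P=F(-.0077,-.0005,.045);Q=F(-.0077,-.0005,.032); print(lin(P),lin(Q))
s=cam("scene");cv2.imwrite("pics/p8.png",s["pixels"])
# head blob: bright grey pixels differing from s2 (before pin)
a=cv2.imread("pics/s2.png");d=cv2.absdiff(a,s["pixels"]).max(2)[215:265,325:375]
ys,xs=np.where(d>40);print(len(xs))
E
```

```text
F pos mm [21.   0.8 57.9] force F [-0.1  0.4 -0.7] t 22.35 open 0.0112 tx [-0.027 -0.001 -1.   ]
[ 0.0441 -0.0022 -0.0283] [ 0.0623 -0.0022 -0.0165]
302
```

>>> apply_moves --series '[{"jaw":1,"linear":[0,-0.002,-0.028],"roll":0},{"jaw":1,"linear":[0.02,-0.002,-0.028],"roll":0},{"jaw":1,"linear":[0.044,-0.002,-0.028],"roll":0},{"jaw":1,"linear":[0.044,-0.002,-0.028],"roll":0}]'

```text
t: 22.9
tool_pos: [0.5231, 0.0679, 0.1891]
orientation: [-0.106, 1.598, 0.108]
force: [-0.3, -0.2, -0.7]
opening: 0.0001
```

>>> apply_moves --series '[{"jaw":1,"linear":[0.006,0,0.004],"roll":0},{"jaw":1,"linear":[0.012,0,0.008],"roll":0},{"jaw":1,"linear":[0.018,0,0.012],"roll":0},{"jaw":1,"linear":[0.018,0,0.012],"roll":0}]'

```text
t: 23.4
tool_pos: [0.53, 0.0689, 0.1778]
orientation: [-0.106, 1.599, 0.108]
force: [0.7, -0.2, -0.2]
opening: 0.0004
```

```bash
python3 -c "
from h import *
fp()"
```

```text
F pos mm [-9.5 -0.2 30.3] force F [ 0.5 -0.3 -0.5] t 23.4 open 0.0004 tx [-0.031 -0.001 -1.   ]
```

Next I press down along the axis in 3 mm steps.

>>> apply_moves --series '[{"jaw":1,"linear":[0.002,0,0.0015],"roll":0},{"jaw":1,"linear":[0.004,0,0.003],"roll":0},{"jaw":1,"linear":[0.004,0,0.003],"roll":0}]'

```text
t: 23.78
tool_pos: [0.5317, 0.0691, 0.1753]
orientation: [-0.106, 1.599, 0.108]
force: [0.4, -0.3, 1.1]
opening: 0.0006
```

>>> apply_moves --series '[{"jaw":1,"linear":[0.002,0,0.0015],"roll":0},{"jaw":1,"linear":[0.004,0,0.003],"roll":0},{"jaw":1,"linear":[0.004,0,0.003],"roll":0}]'

```text
t: 24.15
tool_pos: [0.5335, 0.0694, 0.1729]
orientation: [-0.106, 1.599, 0.108]
force: [0.1, 1.0, 0.9]
opening: 0.0003
```

```bash
python3 -c "
from h import *
fp()"
```

```text
F pos mm [-9.1 -0.1 24.2] force F [0.7 0.9 0.6] t 24.15 open 0.0003 tx [-0.031 -0.001 -1.   ]
```

>>> apply_moves --series '[{"jaw":1,"linear":[0.002,0,0.0014],"roll":0},{"jaw":1,"linear":[0.004,0,0.0027],"roll":0},{"jaw":1,"linear":[0.004,0,0.0027],"roll":0}]'

```text
t: 24.52
tool_pos: [0.5346, 0.0694, 0.172]
orientation: [-0.106, 1.6, 0.107]
force: [-10.0, -0.9, 14.4]
opening: 0.0006
```

>>> apply_moves --series '[{"jaw":1,"linear":[0.002,0,0.0014],"roll":0},{"jaw":1,"linear":[0.004,0,0.0027],"roll":0},{"jaw":1,"linear":[0.004,0,0.0027],"roll":0}]'

```text
t: 24.9
tool_pos: [0.5348, 0.0694, 0.1717]
orientation: [-0.107, 1.602, 0.107]
force: [-17.1, -1.6, 21.6]
opening: 0.0007
```

```bash
python3 -c "
from h import *
fp()"
```

```text
F pos mm [-8.6 -0.3 22.5] force F [-3.3  0.7 27.4] t 24.9 open 0.0007 tx [-0.034 -0.002 -0.999]
```

>>> apply_moves --series '[{"jaw":1,"linear":[0.004,0,0.0027],"roll":0},{"jaw":1,"linear":[0.008,0,0.0054],"roll":0},{"jaw":1,"linear":[0.008,0,0.0054],"roll":0},{"jaw":1,"linear":[0.008,0,0.0054],"roll":0}]'

```text
t: 25.4
tool_pos: [0.5352, 0.0695, 0.1713]
orientation: [-0.108, 1.607, 0.107]
force: [-31.5, -3.6, 41.3]
opening: 0.0006
```

```bash
python3 -c "
from h import *
fp()"
```

```text
F pos mm [-8.4 -0.3 22. ] force F [-5.4  0.5 51.8] t 25.4 open 0.0006 tx [-0.038 -0.003 -0.999]
```

>>> apply_moves --series '[{"jaw":1,"linear":[-0.02,0,-0.013],"roll":0},{"jaw":1,"linear":[-0.06,0,-0.04],"roll":0},{"jaw":1,"linear":[-0.12,0,-0.1],"roll":0},{"jaw":1,"linear":[-0.2,-0.05,-0.16],"roll":0},{"jaw":1,"linear":[-0.26,-0.15,-0.22],"roll":0},{"jaw":1,"linear":[-0.26,-0.25,-0.25],"roll":0},{"jaw":1,"linear":[-0.26,-0.33,-0.25],"roll":0},{"jaw":1,"linear":[-0.26,-0.35,-0.25],"roll":0},{"jaw":1,"linear":[-0.26,-0.35,-0.25],"roll":0},{"jaw":1,"linear":[-0.26,-0.35,-0.25],"roll":0}]'

```text
t: 26.65
tool_pos: [0.4213, -0.157, 0.3323]
orientation: [-0.108, 1.607, 0.108]
force: [0.3, 0.9, -0.6]
opening: 0.0002
```

```bash
python3 - <<'E'
from h import *
fp()
s=cam("scene");t=cam("top");cv2.imwrite("pics/s9.png",s["pixels"]);cv2.imwrite("pics/t9.png",t["pixels"])
A=cv2.resize(s["pixels"][215:275,320:370],(400,480),interpolation=cv2.INTER_CUBIC)
B=cv2.resize(t["pixels"][170:230,225:275],(400,480),interpolation=cv2.INTER_CUBIC)
for c,n in((s,"s"),(t,"t")): print(n,[ (z,proj(c,[F(0,0,z)])[0].round(2)) for z in (0,.016,.022)])
cv2.imwrite("pics/p9.png",np.hstack([A,B]))
E
```

```text
F pos mm [ -46.  -209.8  233.9] force F [ 0.1  0.9 -0.7] t 26.65 open 0.0002 tx [-0.039 -0.002 -0.999]
s [(0, array([345.88, 242.75])), (0.016, array([348.82, 238.23])), (0.022, array([349.94, 236.52]))]
t [(0, array([248.99, 199.84])), (0.016, array([248.62, 201.72])), (0.022, array([248.48, 202.44]))]
```

View pics/p9.png

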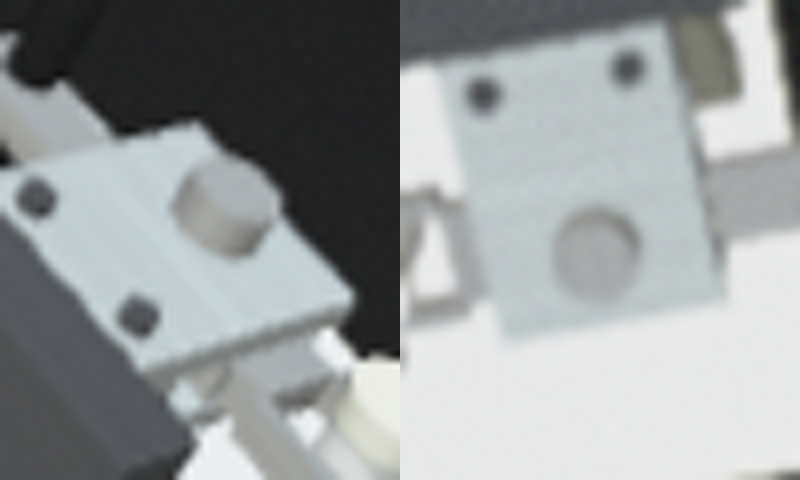

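```bash
python3 - <<'E'
from h import *
s,t=cam("scene"),cam("top")
P,e=tri(s,(320+238.5/8-.5,215+191/8-.5),t,(225+197.5/8-.5,170+255/8-.5)); d=P-O
print("head top F mm",np.round(1e3*np.array([d@ux,d@uy,d@uz]),1),"gap",round(e,4))
S=lambda u,v:(320+u/8-.45,215+v/8-.45);T=lambda u,v:(225+(u-400)/8-.45,170+v/8-.45)
for n,a,b in[("A",(353,297),(508,338)),("B",(198,122),(725,298))]:
    P,e=tri(s,S(*a),t,T(*b));d=P-O;print(n,np.round(1e3*np.array([d@ux,d@uy,d@uz]),1))
print(read_state()["t"],read_state()["force"])
E
```

```text
head top F mm [-0.5 -0.5 15.4] gap 0.003
A [-30.1  38.7  -0.3]
B [-29.4 -39.3   1.3]
26.85 [ 0.43997255  0.05729586 -0.42884908]
```

The head top lies 15.4 mm above the cheek plane, where 16 mm means fully seated, and it is centred on the hole. I hand in.

```bash
python3 -c "
from plant import *
print(close_job())"
```

```text
the job is handed in; nothing more can be done
None
```

The arm is locked and the job is handed in at about 27 s of the 72 s allowed; no verdict was reported.

**What I did:**
- I pushed the swing arm by its handle post up to its stop.
- I gripped the long pin by its head and lifted it partly out of its hole in the block. I then leaned it to the fork's angle there, turning it in the jaws with its tip still caught in the hole.
- I fed it through the fork and the slot. It found the hole at the first try, with side force up to about 4 N.
- I let go and pressed the head home along the axis with the closed fingers, at about 52 N.

**Last checks:**
- **Seating:** the head top measured about 15.4 mm above the upper cheek's face, where 16 mm means fully home. It sat 0.5 mm off the hole axis in x and y. Camera calibration is good to about 2 mm, and the two camera rays missed each other by 3 mm.
- **Resistance:** under the 52 N press the pin hardly moved (0.5 mm).
- **Contact:** the robot stood clear at hand-in.
- **Bystanders:** I did not measure the short pin and the other bench items again at the end. I noticed no contact with them during the moves.

**What disagreed:**
- The pin's tilt first measured about 0.63 rad far from the camera. Near the fork it measured parallel to the hole within about 0.02 rad.
- I did not clearly feel the spring ball; the force along the axis rose by only a few newtons.
- The gripper ended tilted about 0.04 rad from vertical, from the presses.

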